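# Pack two clay pieces in a leaning tub and bring it back level

### The arm

A 6-joint arm with a two-finger parallel gripper is mounted at the origin on the work surface. World frame = base frame: x ahead of the robot, y to its left, z up, the work surface at z = 0. Lengths are in m, angles in degrees, forces in N, time in s.
With the tool pointing down it reaches from about 0.3 to 0.75 m from the base axis. Payload 8.5 kg.
Tool frame: the origin (TCP) lies midway between the tips of the shut fingers; the grasp point (between the pads) lies grasp_offset behind it (grasp_offset is the distance from the TCP to the grasp point, in m); z points along the fingers, y is the line along which they close (so a half turn about z gives the same grasp; the last joint's range is limited). The gripper opens to 85 mm and grips with 20 to 120 N. Pads are 22 mm wide; open, the fingers measure 114 mm over their backs; the gripper's body (76 mm by 85 mm) begins 54 mm behind the grasp point. The pads swing forward as they close: fully open they stand 13 mm farther back than shut.
Start: joints at [63.295, 21.807, 74.336, -0, 83.858, -12.336], TCP at [0.136, 0.533, 0.231] pointing down, gripper open.
Joint ranges: [-178.18, 178.18], [-50.72, 133.34], [12.68, 142.11], [-81.47, 261.47], [9.98, 163.14], [-165.26, 165.26]. Speed limits (degrees/s): [136.94, 136.94, 180, 180, 180, 180].

### API

Orientations are given as a 3x3 rotation matrix whose columns are the frame's x, y, z axes.
In Python, from rig import observe, get_image, camera_params, close_job, grasp_offset gives the robot as it stands.
- The arm moves only by the shell command python3 -m handwheel 'ROWS' [OPENING] [FORCE]. ROWS is JSON, a list of rows, each a list of 2 entries, a list of its own where there are three numbers: the shift along the tool's x, y, z as a fraction of full scale, then the turn, a rotation vector about the tool's x, y, z as a fraction of full scale. In form: [[[dx, dy, dz], [ax, ay, az]], ...]. A call has 1 to 10 rows; each row is the pose to reach, as a shift and turn from the pose commanded when the call began, along the tool's axes at that moment, turning the shorter way round; what a row does not reach only later rows make up. Full scale, the value 1, is 0.5 m for a shift and pi rad for a turn. A row lasts 1/10 s, in which the tool goes at most 50 mm and 8.59 degrees, less where a joint would pass 70% of its speed; a pose out of reach is approached as far as the arm can. A call with a number of a shift or a turn outside -1 to 1 is refused whole. A call with a gripper value outside its range is refused whole. OPENING is the opening, from 0 (shut) to 1 (fully open), set as the call begins (- or left out, the last holds). The fingers move at their own pace and stop on an object; FORCE is the grip in N (left out, the last holds). Time passes only in rows, so rows that repeat a pose let the fingers close. It gives the time, the measured TCP pose, the force, the opening and the grip force at its end, in the units of the state.
- observe(): the state, without advancing time (a new reading comes with each control period).
- get_image(name): name is "scene" or "top" or "wrist"; returns (picture, depth): 384x512x3 uint8, red, green, blue; 384x512 float32, m along the optical axis (not along the pixel's ray), 0 where there is no reading.
- camera_params(name): a dict with "K" (3x3 intrinsics, pixels), "R" (3x3) and "t" (3): a world point X has camera coordinates R X + t. Camera axes: x right, y down, z forward; pixel columns grow to the right and rows downward; lengths in m; the calibration is good to about 2 mm. The wrist camera is an equidistant fisheye: a pixel r from the principal point sees the ray r / f radians off the axis. A picture is of the moment at which its call begins: read the wrist's pose just before it. camera_params takes no time and is no camera call; for the wrist camera it gives the pose at the moment of the call.
- close_job(): hands the job in; it is judged then, once.
The state is a dict: "time_s": time; "q": joint angles; "qvel": joint speeds; "joint_efforts": joint torques, N m; "position": TCP position; "tool_rot": TCP orientation; "ft_force": force on the tool from outside, world axes, zero at the start; "wrist_torque": the same for the moment, N m; "grip_width": finger opening in m; "gripper_force": force on a finger pad.
Only numpy, scipy, OpenCV 4.12 (cv2) and the standard library are available. Lean on these libraries where they do the work, as an engineer would, in place of code of your own. Each camera call takes 0.05 s, during which the arm holds its last target. There are 200 camera calls.

### The job

Lay the steel tub that is standing on end back onto the wooden sloping rest, mouth up, one end down against the lip, and let go of it; then, while it leans there, put the clay pig and the clay house in it, upright on its floor. Then take the tub again and set it down level in the middle of the plywood ware board, lengthwise along it, with both pieces still standing in it. Never tip a clay piece over, and leave the spray bottle and the mug where they are.

Things in the scene. Friction and masses are not known exactly. Their poses are not given: they have to be found in the camera images.
- tub: Loose open steel trough, 0.25 kg, 175 long (x), 60 wide (y), 46 high (z) mm; walls and floor 5 mm, inside 165 x 50 x 41. Ends alike. Origin: centre of its outer underside; z points out of the mouth. Starts standing on its +x end (x axis straight down, origin 87.5 mm above the bench), mouth facing away from the robot, within 0.35 rad of world +x. Grip it across its 60 mm width.
- rest: Fixed wooden sloping rest, 90 wide (y), about 160 long (x), 104 mm high at its upper end. Its top slopes 30 degrees down towards its own +x, which points away from the robot (yaw within 0.3 rad). A lip across the low end stands 18 mm out of the slope; no side walls. Origin: on the bench under its middle; z up. A laid tub overhangs the upper end by 7 mm.
- seat (a point): Point on the sloping face of the rest, 87.5 mm up the slope from the lip, on its middle line, where the tub's origin lies when it is properly laid with its end against the lip. It has the rest's axes (not turned with the slope); it lies about 64 mm above the bench.
- board: Fixed flat plywood ware board, 240 (x) x 130 (y) x 12 (z) mm, lying on the bench. Origin: centre of its underside; x is its length.
- pig: Loose terracotta pig, 0.2 kg, on two leg blocks: 85 mm long over tail and snout (x, snout at +x), 30 wide (y); flat-sided body 74 mm long, back 68 mm above the feet (ears 74). Origin: under its middle at foot height; z up. Grip it across its width near the back: 27 mm of it shows above the rim when it stands in the tub. Starts upright on the bench.
- house: Loose terracotta gabled house, 0.2 kg: 54 long (x), 30 wide (y), walls about 50 mm high; ridge along y, 68 mm up (roof tiles 72, eaves 60 mm long). Gable faces (+-y) are flat and vertical up to the ridge, 30 mm apart: grip across them near the ridge. Origin: centre of its underside; z up. Starts upright on the bench.
- spray: Bystander: white spray bottle with a red trigger, 70 mm diameter, 172 mm tall, origin under its centre. Leave it.
- mug: Bystander: white mug, 80 mm diameter, 90 mm tall, origin under its centre. Leave it.
Mind the look-alikes: they are no part of the job. What is shaped like the pig but blue or green is not meant.

How it is judged:
By the outcome, as a careful person would: the job done as asked, in the order asked, and still so for the second after the job is handed in, with the robot touching nothing.
It also fails if it takes over 72 s, if anything falls off the work surface, if the arm or the gripper's body presses on something with over 40 N, if the wrist force passes 120 N, or if a joint passes its speed limit or range.

## Working session

There is one attempt and no reset: what is moved stays moved. The work goes in short steps, Python scripts to look and compute and a shell command to move; the robot and the scene stay as the last step left them, time stands still between calls to the robot, and variables do not carry over. Pictures are saved under pics/ and viewed, at most 10 in all, crops included, and the job is handed in when it is done.

```bash
ls; mkdir -p pics; python3 - <<'E'
from rig import *
import cv2,numpy as np
print(grasp_offset if not callable(grasp_offset) else grasp_offset())
s=observe();print({k:np.round(v,3).tolist() for k,v in s.items()})
for n in ("scene","top","wrist"):
    p=camera_params(n);print(n,{k:np.round(v,3).tolist() for k,v in p.items()})
    im,d=get_image(n)
    np.savez(f"pics/{n}0.npz",im=im,d=d,**p)
    cv2.imwrite(f"pics/{n}0.png",im[:,:,::-1])
a=[cv2.imread(f"pics/{n}0.png") for n in ("scene","top")]
cv2.imwrite("pics/both0.png",cv2.resize(np.vstack(a),None,fx=.78,fy=.78))
E
```

```text
pics
0.0187
{'time_s': 0.0, 'q': [63.296, 21.841, 74.385, -0.0, 83.858, -12.338], 'qvel': [-0.03, 0.029, -0.069, -0.08, -0.132, -0.017], 'joint_efforts': [0.0, -44.847, -23.128, -0.0, 0.005, 0.0], 'position': [0.136, 0.533, 0.231], 'tool_rot': [[-0.969, 0.248, -0.001], [0.248, 0.969, -0.001], [0.0, -0.001, -1.0]], 'ft_force': [0.251, 0.246, 0.715], 'wrist_torque': [-0.006, -0.011, -0.012], 'gripper_force': 0.0, 'grip_width': 0.085}
scene {'K': [[372.0, 0.0, 257.848], [0.0, 372.0, 199.15], [0.0, 0.0, 1.0]], 'R': [[0.707, 0.707, 0.017], [0.529, -0.512, -0.676], [-0.47, 0.487, -0.736]], 't': [-0.44, -0.256, 1.289]}
top {'K': [[451.586, 0.0, 258.091], [0.0, 451.586, 187.608], [0.0, 0.0, 1.0]], 'R': [[0.023, -0.999, -0.022], [-0.994, -0.021, -0.104], [0.103, 0.025, -0.994]], 't': [0.004, 0.596, 1.173]}
wrist {'K': [[297.319, 0.0, 252.15], [0.0, 297.319, 192.988], [0.0, 0.0, 1.0]], 'R': [[0.248, 0.969, -0.001], [0.925, -0.237, 0.296], [0.287, -0.074, -0.955]], 't': [-0.549, -0.039, 0.38]}
```

View pics/top0.png

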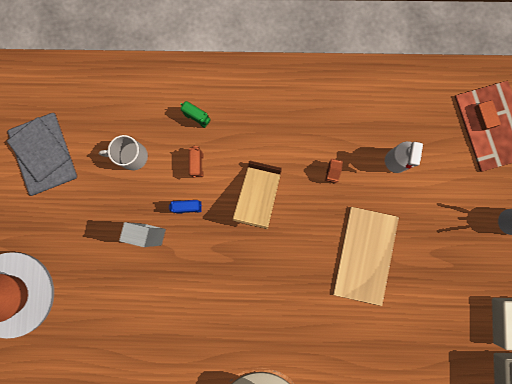

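View pics/scene0.png

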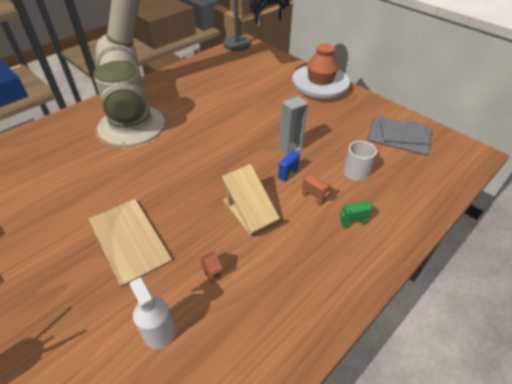

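Candidates (top-view pixels):
- **Pig:** terracotta (195,161). The blue (185,207) and green (195,113) ones are look-alikes.
- **House:** gabled red-brown (333,170). The brick on the tile trivet (487,115) and the pot (8,297) are not it.
- **Tub:** grey upright (142,234).
- **Fixed things:** rest (257,195), board (365,256), spray (405,155), mug (127,152).

I'll measure now and check the choice in one crop.

```bash
cat > h.py <<'E'
import numpy as np, cv2
from scipy.spatial.transform import Rotation as Rn
def load(n):
    z=np.load(f"pics/{n}.npz"); return z['im'],z['d'],z['K'],z['R'],z['t']
def cloud(im,d,K,R,t):
    v,u=np.mgrid[0:d.shape[0],0:d.shape[1]]
    c=np.stack([(u-K[0,2])/K[0,0]*d,(v-K[1,2])/K[1,1]*d,d],-1)
    return (c-t)@R          # HxWx3 world
def snap(n,tag):
    from rig import get_image,camera_params
    p=camera_params(n); im,d=get_image(n)
    np.savez(f"pics/{n}{tag}.npz",im=im,d=d,**p); return im,d
def rect(P):
    """centre, (long,short), yaw deg of long axis"""
    (c,(w,h),a)=cv2.minAreaRect((P[:,:2]*1000).astype(np.float32))
    if w<h: w,h,a=h,w,a+90
    return np.round(c,1),(round(w,1),round(h,1)),round((a+90)%180-90,1)
E
python3 - <<'E'
from h import *
C={}
for n in("top0","scene0"):
    im,d,K,R,t=load(n); W=cloud(im,d,K,R,t); hsv=cv2.cvtColor(im,cv2.COLOR_RGB2HSV); C[n]=(W,hsv,d)
W,_,_=C["top0"]
for nm,u,v in [("pig",195,161),("house",333,170),("tub",142,234),("rest",257,195),("board",365,256),("spray",405,155),("mug",127,152)]:
    print(nm,np.round(W[v,u],3))
    c0=W[v,u]
    r={"pig":.075,"house":.06,"tub":.09,"rest":.13,"board":.15,"spray":.06,"mug":.07}[nm]
    for n in C:
        Wn,h,d=C[n]
        z0=.006
        m=(np.hypot(Wn[...,0]-c0[0],Wn[...,1]-c0[1])<r)&(d>0)&(Wn[...,2]>z0)
        P=Wn[m]
        if len(P)<20: print(n,len(P));continue
        zt=np.percentile(P[:,2],98)
        print("  ",n,len(P),"zmax",np.round(P[:,2].max(),3),"z98",round(zt,3),"all",*rect(P),"upper",*rect(P[P[:,2]>zt-.02]))
bench=W[300:330,150:200].reshape(-1,3);print("bench z top",bench[:,2].mean(),"scene",C["scene0"][0][300:330,300:330][...,2].mean())
a=cv2.imread("pics/top0.png")[95:255,110:360]; b=cv2.imread("pics/scene0.png")[90:250,180:400]
cv2.imwrite("pics/crop0.png",np.vstack([cv2.resize(a,(500,290),interpolation=2),cv2.resize(b,(500,300),interpolation=2)]))
E
```

```text
pig [0.659 0.183 0.067]
   top0 419 zmax 0.076 z98 0.074 all [652.6 185. ] (135.8, 128.6) 65.4 upper [658.7 185.1] (84.2, 29.6) 1.8
   scene0 547 zmax 0.076 z98 0.07 all [661.2 185.1] (85.0, 30.5) 3.1 upper [660.5 185.1] (83.6, 30.5) 3.1
house [ 0.642 -0.176  0.07 ]
   top0 318 zmax 0.076 z98 0.073 all [ 637.8 -169.9] (91.6, 87.0) 25.2 upper [ 644.5 -182.7] (52.2, 30.0) -12.9
   scene0 476 zmax 0.074 z98 0.071 all [ 645.3 -181.5] (59.4, 31.0) -11.2 upper [ 645.7 -181.4] (53.8, 30.3) -10.3
tub [0.466 0.282 0.178]
   top0 947 zmax 0.181 z98 0.179 all [470.6 278.1] (143.5, 133.3) -77.4 upper [465.8 300.6] (60.7, 46.3) 77.5
   scene0 1219 zmax 0.178 z98 0.176 all [495.3 283.4] (132.1, 73.6) -32.8 upper [465.5 302.1] (63.7, 48.8) 77.2
rest [0.573 0.019 0.061]
   top0 2200 zmax 0.11 z98 0.103 all [566.6  21.4] (243.8, 219.6) -67.4 upper [519.1  29.5] (89.9, 45.7) 78.0
   scene0 2397 zmax 0.106 z98 0.101 all [580.6  17.8] (165.6, 92.0) -12.4 upper [522.   30.3] (90.9, 45.7) 76.9
board [ 0.422 -0.269  0.017]
   top0 4497 zmax 0.021 z98 0.017 all [ 423.3 -277.8] (274.1, 269.2) -75.7 upper [ 423.3 -277.8] (274.1, 269.2) -75.7
   scene0 3962 zmax 0.016 z98 0.014 all [ 423.7 -271.7] (242.5, 129.9) -11.1 upper [ 423.7 -271.7] (242.5, 129.9) -11.1
spray [ 0.674 -0.344  0.125]
   top0 884 zmax 0.178 z98 0.175 all [ 671.4 -351.4] (81.5, 79.5) 16.9 upper [ 670.4 -356.4] (54.0, 24.7) -9.3
   scene0 1918 zmax 0.175 z98 0.173 all [ 682.6 -357.2] (67.5, 66.3) -57.9 upper [ 672.1 -355.3] (54.7, 23.8) -10.5
mug [0.69  0.384 0.003]
   top0 933 zmax 0.096 z98 0.093 all [696.7 382.3] (115.4, 111.5) 89.3 upper [683.7 370.9] (93.8, 78.6) 57.9
   scene0 958 zmax 0.093 z98 0.091 all [676.5 371.3] (97.1, 78.6) -55.0 upper [676.1 371.5] (96.3, 78.1) -54.9
bench z top 0.00652368948835048 scene 0.0038435691761942808
```

View pics/crop0.png

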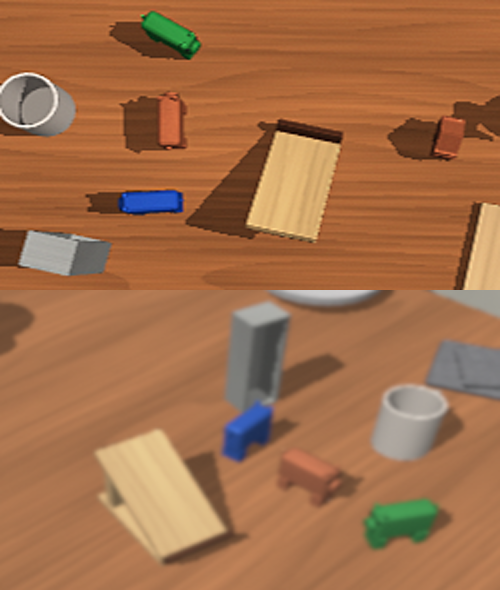

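The crop confirms the tub is the upright grey trough with its mouth facing away. The terracotta pig sits between the blue and green ones at crop (170,120), and the gabled house is at crop (450,135). Next I'll fit the rest precisely and plan the tub grasp.

```bash
cat >> h.py <<'E'
def Rt(yaw,tilt):
    """tool: y = horizontal at yaw+90, z down, tilted by 'tilt' deg so it points back along -yaw dir; x=y x z"""
    w,a=np.radians(yaw),np.radians(tilt)
    d=np.array([np.cos(w),np.sin(w),0]); y=np.array([-np.sin(w),np.cos(w),0]); z=-np.sin(a)*d-np.cos(a)*np.array([0,0,1.])
    return np.c_[np.cross(y,z),y,z]
def rel(p0,R0,p,R):
    s=R0.T@(np.array(p)-p0)/.5; a=Rn.from_matrix(R0.T@R).as_rotvec()/np.pi
    print("[[%s],[%s]]"%(",".join("%.4f"%v for v in s),",".join("%.4f"%v for v in a)),"rows>=%d"%np.ceil(max(np.linalg.norm(s)*10,np.linalg.norm(a)*180/8.59)))
def plan(targets):
    from rig import observe
    s=observe(); p0,R0=np.array(s['position']),np.array(s['tool_rot'])
    for p,R in targets: rel(p0,R0,p,R); p0,R0=np.array(p),R
E
python3 - <<'E'
from h import *
for n in("top0","scene0"):
    im,d,K,R,t=load(n); W=cloud(im,d,K,R,t)
    w=np.radians(-12.4); d0=np.array([np.cos(w),np.sin(w)]); e0=np.array([-d0[1],d0[0]])
    q=W[...,:2]-np.array([.5806,.0178]); U=q@d0; V=q@e0; Z=W[...,2]
    m=(abs(U)<.1)&(abs(V)<.06)&(d>0)
    s=m&(abs(V)<.035)&(U>-.06)&(U<.045)&(Z>.02)
    A=np.c_[W[s],np.ones(s.sum())]; c=np.linalg.lstsq(A[:,[0,1,3]],A[:,2],rcond=None)[0]
    print(n,"slope deg",np.degrees(np.arctan(np.hypot(c[0],c[1]))),"yaw",np.degrees(np.arctan2(-c[1],-c[0])), "n",s.sum())
    print("  z at ref",c@[.5806,.0178,1], )
    res=Z-(W[...,0]*c[0]+W[...,1]*c[1]+c[2])
    on=m&(abs(res)<.005)
    print("  on-slope U range",np.percentile(U[on],[.3,1,99,99.7]),"V",np.percentile(V[on],[.5,99.5]))
    l=m&(res>.010)&(res<.03)&(U>.03); print("  lip U",np.percentile(U[l],[2,10,50,90,98]), "res",np.percentile(res[l],[50,98]),"V",np.percentile(V[l],[2,98]), l.sum(), "zmax",Z[l].max())
    o=on&(abs(V)<.06); P=W[o]; print("  rect",*rect(P))
    # bench bias near tub
    for nm,(x,y) in dict(tub=(.45,.2),rest=(.5,.12),rest2=(.6,-.08),pig=(.62,.1),house=(.6,-.1),board=(.423,-.272)).items():
        b=(np.hypot(W[...,0]-x,W[...,1]-y)<.02)&(d>0); print("   bz",nm,np.round(np.median(Z[b]),4),end="")
    print()
top=np.array([.4656,.3013,.175]);R=Rt(-12.7,25);dd=np.array([np.cos(np.radians(-12.7)),np.sin(np.radians(-12.7)),0])
p=top-dd*.008-[0,0,.052]; pre=p-R[:,2]*.085
plan([(pre,R),(p,R)]); print(pre,p)
E
```

```text
top0 slope deg 29.90790663614707 yaw -12.18502904614771 n 1039
  z at ref 0.057872445994753385
  on-slope U range [-0.08251199 -0.08084682  0.09862037  0.09952061] V [-0.05191722  0.04914195]
  lip U [0.06901836 0.07014934 0.07507211 0.08068547 0.08199742] res [0.01869065 0.02446768] V [-0.04407449  0.04153233] 160 zmax 0.040723197281590455
  rect [588.3  16.8] (184.2, 118.4) -12.4
   bz tub 0.0005   bz rest -0.0002   bz rest2 0.0002   bz pig 0.0001   bz house 0.0005   bz board 0.0124
scene0 slope deg 29.353609710526854 yaw -14.491188561109835 n 1124
  z at ref 0.05677742846613654
  on-slope U range [-0.08068134 -0.07919649  0.09793656  0.09928485] V [-0.05230594  0.04680274]
  lip U [0.07134071 0.07300499 0.07760398 0.08069109 0.08201924] res [0.01956905 0.02291696] V [-0.04367244  0.04172711] 134 zmax 0.03703086094362227
  rect [588.8  15.7] (182.7, 118.3) -12.5
   bz tub -0.0008   bz rest -0.0002   bz rest2 -0.0001   bz pig 0.0001   bz house -0.0002   bz board 0.0115
[[-0.8084,-0.2830,0.0617],[0.0017,0.1388,-0.0092]] rows>=9
[[0.0000,-0.0000,0.1700],[0.0000,0.0000,0.0000]] rows>=2
[0.49283941 0.29516133 0.20003616] [0.45779572 0.30305877 0.123     ]
```

Bench bias is about 0, the board reads 12 mm, the slope about 30° and the tub top 175 mm, so all agree with the text. The seat is at (0.569, 0.019, 0.064) with yaw -12.4°. Moving to the pre-grasp now.

```bash
R='[[-0.808,-0.283,0.062],[0.002,0.139,-0.009]]'; python3 -m handwheel '[[[-0.808,-0.283,0.062],[0.002,0.139,-0.009]],[[-0.808,-0.283,0.062],[0.002,0.139,-0.009]],[[-0.808,-0.283,0.062],[0.002,0.139,-0.009]],[[-0.808,-0.283,0.062],[0.002,0.139,-0.009]],[[-0.808,-0.283,0.062],[0.002,0.139,-0.009]],[[-0.808,-0.283,0.062],[0.002,0.139,-0.009]],[[-0.808,-0.283,0.062],[0.002,0.139,-0.009]],[[-0.808,-0.283,0.062],[0.002,0.139,-0.009]],[[-0.808,-0.283,0.062],[0.002,0.139,-0.009]],[[-0.808,-0.283,0.062],[0.002,0.139,-0.009]]]' 1 60
python3 - <<'E'
from h import *
R=Rt(-12.7,25);p=[.4578,.3031,.123];plan([(p-R[:,2]*.085,R),(p,R)])
im,d=snap("scene","1")
cv2.imwrite("pics/s1.png",im[:,:,::-1])
E
```

```text
time_s: 1.15
position: [0.4954, 0.293, 0.1988]
tool_rot: [[-0.883, 0.225, -0.413], [0.204, 0.974, 0.094], [0.424, -0.001, -0.906]]
ft_force: [-1.0, 0.1, -0.5]
grip_width: 0.0856
gripper_force: 0.0
[[0.0064,0.0031,0.0003],[0.0003,-0.0004,-0.0015]] rows>=1
[[0.0000,-0.0000,0.1700],[0.0000,0.0000,0.0000]] rows>=2
```

View pics/s1.png

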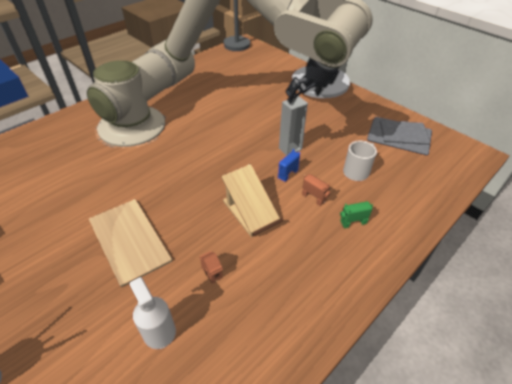

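The gripper at (315,80) is just above the tub's top end at (293,105), lined up. I'll descend, grip and lift.

```bash
python3 -m handwheel '[[[0.006,0.003,0.06],[0,0,-0.0015]],[[0.006,0.003,0.12],[0,0,-0.0015]],[[0.006,0.003,0.17],[0,0,-0.0015]],[[0.006,0.003,0.17],[0,0,-0.0015]],[[0.006,0.003,0.17],[0,0,-0.0015]]]'
python3 -m handwheel '[[[0,0,0],[0,0,0]],[[0,0,0],[0,0,0]],[[0,0,0],[0,0,0]],[[0,0,0],[0,0,0]],[[0,0,0],[0,0,0]],[[0,0,0],[0,0,0]]]' 0 100
python3 - <<'E'
from h import *
from rig import observe
s=observe();p0,R0=np.array(s['position']),s['tool_rot'];plan([(p0+[0,0,.03],R0)])
im,d=snap("wrist","2");cv2.imwrite("pics/w2.png",im[:,:,::-1])
E
```

```text
time_s: 1.7
position: [0.4551, 0.3061, 0.1255]
tool_rot: [[-0.885, 0.215, -0.412], [0.194, 0.977, 0.093], [0.422, 0.002, -0.906]]
ft_force: [0.3, -0.4, 0.3]
grip_width: 0.085
gripper_force: 0.0
time_s: 2.3
position: [0.4564, 0.3055, 0.1261]
tool_rot: [[-0.886, 0.216, -0.41], [0.195, 0.976, 0.094], [0.42, 0.004, -0.907]]
ft_force: [1.2, 0.1, 5.7]
grip_width: 0.0587
gripper_force: 107.3
[[0.0252,0.0002,-0.0544],[0.0000,0.0000,0.0000]] rows>=1
```

View pics/w2.png

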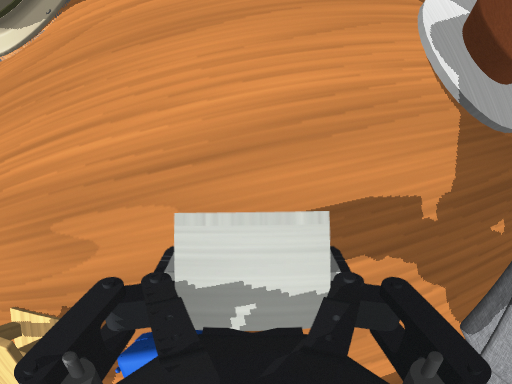

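The tub is held centred between the fingers (wrist image, face at (175–330, 212–330)), width 58.7 mm. Now I'll plan the lift, tilt and lay-down.

```bash
python3 -m handwheel '[[[0.04,0,-0.085],[0,0,0]],[[0.084,0,-0.181],[0,0,0]],[[0.084,0,-0.181],[0,0,0]],[[0.084,0,-0.181],[0,0,0]]]'
cat >> h.py <<'E'
SEAT=np.array([.5690,.0191,.064]); YR=-12.4
RS=Rn.from_euler('ZY',[YR,30],degrees=True).as_matrix()   # laid tub axes
E
python3 - <<'E'
from h import *
f=lambda up,n: (SEAT+RS@np.array([-.0385-up,0,.0127+n]),Rt(YR,-35))
for k in [(.02,.07),(.008,.012),(.006,.0015),(0,.0015)]: print(k,np.round(f(*k)[0],4))
plan([f(.02,.07),f(.006,.012),f(.006,.0015),f(-.001,.0015)])
E
```

```text
time_s: 2.75
position: [0.4559, 0.3052, 0.2254]
tool_rot: [[-0.886, 0.216, -0.41], [0.195, 0.976, 0.094], [0.42, 0.003, -0.907]]
ft_force: [-0.0, -0.7, -2.5]
grip_width: 0.0588
gripper_force: 108.2
(0.02, 0.07) [0.5599 0.0211 0.1649]
(0.008, 0.012) [0.5417 0.0251 0.1086]
(0.006, 0.0015) [0.5383 0.0259 0.0985]
(0, 0.0015) [0.5434 0.0247 0.0955]
[[-0.3458,-0.5101,-0.0287],[0.0011,-0.3325,-0.0006]] rows>=7
[[0.0933,-0.0000,0.0744],[0.0000,0.0000,0.0000]] rows>=2
[[0.0190,-0.0000,0.0089],[0.0000,0.0000,0.0000]] rows>=1
[[-0.0059,0.0000,0.0127],[0.0000,0.0000,0.0000]] rows>=1
```

The blue pig lies under the straight path, so I'll rotate first and then move over.

```bash
python3 -m handwheel '[[[0,0,0],[0.001,-0.332,-0.0006]],[[0,0,0],[0.001,-0.332,-0.0006]],[[0,0,0],[0.001,-0.332,-0.0006]],[[0,0,0],[0.001,-0.332,-0.0006]],[[0,0,0],[0.001,-0.332,-0.0006]],[[-0.08,-0.12,-0.007],[0.001,-0.332,-0.0006]],[[-0.17,-0.25,-0.014],[0.001,-0.332,-0.0006]],[[-0.26,-0.38,-0.02],[0.001,-0.332,-0.0006]],[[-0.346,-0.51,-0.029],[0.001,-0.332,-0.0006]],[[-0.346,-0.51,-0.029],[0.001,-0.332,-0.0006]]]'
python3 -m handwheel '[[[0,0,0],[0,0,0]],[[0,0,0],[0,0,0]],[[0,0,0],[0,0,0]]]'
python3 - <<'E'
from h import *
f=lambda up,n: (SEAT+RS@np.array([-.0385-up,0,.0127+n]),Rt(YR,-35))
plan([f(.02,.07),f(.006,.012),f(.006,.0015),f(-.001,.0015)])
im,d=snap("top","3"); K,R,t=load("top3")[2:]; W=cloud(im,d,K,R,t)
im2,d2=snap("scene","3"); cv2.imwrite("pics/s3.png",np.vstack([cv2.resize(im2[100:290,150:400],(500,380)),cv2.resize(im[120:260,150:360],(330,220))[:, :].repeat(1,0) if 0 else cv2.copyMakeBorder(cv2.resize(im[130:260,180:360],(300,217)),0,0,0,200,0)])[:,:,::-1])
E
```

```text
time_s: 3.75
position: [0.5387, 0.0741, 0.1733]
tool_rot: [[-0.805, 0.214, 0.554], [0.175, 0.977, -0.123], [-0.567, -0.002, -0.824]]
ft_force: [1.3, 2.0, -2.3]
grip_width: 0.0591
gripper_force: 108.0
time_s: 4.05
position: [0.5387, 0.0766, 0.1744]
tool_rot: [[-0.804, 0.214, 0.555], [0.175, 0.977, -0.123], [-0.568, -0.001, -0.823]]
ft_force: [-0.6, -0.0, -1.4]
grip_width: 0.0588
gripper_force: 108.4
[[-0.0427,-0.0993,0.0527],[-0.0002,-0.0022,0.0005]] rows>=2
[[0.0933,-0.0000,0.0744],[0.0000,0.0000,0.0000]] rows>=2
[[0.0190,-0.0000,0.0089],[0.0000,0.0000,0.0000]] rows>=1
[[-0.0059,0.0000,0.0127],[0.0000,0.0000,0.0000]] rows>=1
```

View pics/s3.png

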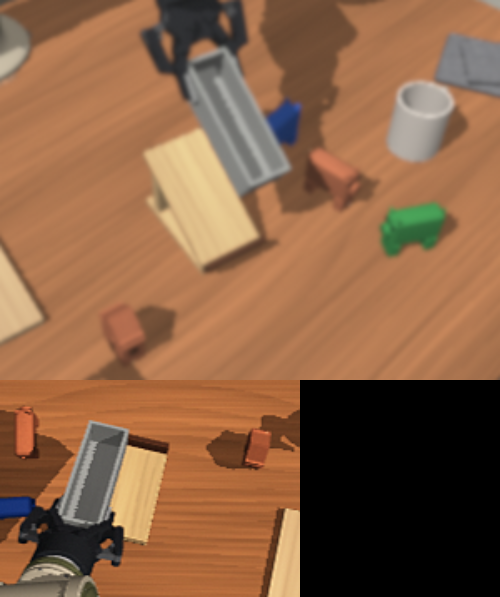

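The tub is held mouth-up at about the slope angle (crop (240,120)), still 50 mm to the left of the rest. I'll go on to above the seat, then lower it in steps and check force.

```bash
python3 -m handwheel '[[[-0.043,-0.1,0.0527],[0,-0.002,0.0005]],[[-0.043,-0.1,0.0527],[0,-0.002,0.0005]],[[-0.043,-0.1,0.0527],[0,-0.002,0.0005]],[[-0.043,-0.1,0.0527],[0,-0.002,0.0005]]]'
python3 -m handwheel '[[[0.046,0,0.037],[0,0,0]],[[0.093,0,0.074],[0,0,0]],[[0.093,0,0.074],[0,0,0]],[[0.093,0,0.074],[0,0,0]]]'
python3 - <<'E'
from h import *
f=lambda up,n: (SEAT+RS@np.array([-.0385-up,0,.0127+n]),Rt(YR,-35))
plan([f(.006,.012),f(.006,.0015),f(-.001,.0015)])
im,d=snap("top","4"); K,R,t=load("top4")[2:]; W=cloud(im,d,K,R,t)
Q=(W-SEAT)@RS; m=(d>0)&(Q[...,0]>-.03)&(Q[...,0]<.11)&(abs(Q[...,1])<.045)
rim=m&(Q[...,2]>.048)&(Q[...,2]<.068); P=Q[rim]; print("rim z med",np.median(P[:,2]),"x max",np.percentile(P[:,0],99),"y",np.percentile(P[:,1],[1,99]))
for a,b in((-.02,.0),(.07,.085)):
    k=rim&(Q[...,0]>a)&(Q[...,0]<b); print(a,np.median(Q[k][:,2]),np.percentile(Q[k][:,1],[1,99]))
fl=m&(abs(Q[...,1])<.02)&(Q[...,2]<.035)&(Q[...,2]>0)
for a,b in((-.02,.0),(.03,.05),(.05,.065)):
    k=fl&(Q[...,0]>a)&(Q[...,0]<b); print("floor",a,k.sum(),np.median(Q[k][:,2]))
E
```

```text
time_s: 4.55
position: [0.5603, 0.0212, 0.1659]
tool_rot: [[-0.799, 0.215, 0.561], [0.176, 0.977, -0.123], [-0.575, -0.0, -0.818]]
ft_force: [0.2, -0.4, -2.4]
grip_width: 0.059
gripper_force: 108.6
time_s: 4.95
position: [0.5447, 0.0245, 0.1097]
tool_rot: [[-0.799, 0.214, 0.562], [0.175, 0.977, -0.123], [-0.575, -0.0, -0.818]]
ft_force: [0.4, 0.3, -1.8]
grip_width: 0.0591
gripper_force: 108.5
[[0.0046,-0.0002,0.0019],[0.0000,0.0007,0.0002]] rows>=1
[[0.0190,-0.0000,0.0089],[0.0000,0.0000,0.0000]] rows>=1
[[-0.0059,0.0000,0.0127],[0.0000,0.0000,0.0000]] rows>=1
rim z med 0.058684766637098366 x max 0.08334110169720128 y [-0.03180671  0.02815949]
-0.02 0.05872129128054207 [-0.03160058  0.02805256]
0.07 0.057577886942542504 [-0.03146618  0.02747137]
floor -0.02 100 0.017610093992246556
floor 0.03 98 0.018079605122767517
floor 0.05 71 0.018044018247866365
```

Tub measured in the seat frame: parallel to the slope, 12.5 mm above it and 1.8 mm off in y. I'll lower it, then slide it to the lip.

```bash
python3 -m handwheel '[[[0.01,0.003,0.005],[0,0,0]],[[0.0236,0.003,0.0108],[0,0,0]],[[0.0236,0.003,0.0108],[0,0,0]],[[0.0236,0.003,0.0108],[0,0,0]]]'
python3 -m handwheel '[[[-0.003,0,0.006],[0,0,0]],[[-0.0059,0,0.0127],[0,0,0]],[[-0.0059,0,0.0127],[0,0,0]],[[-0.0059,0,0.0127],[0,0,0]]]'
python3 - <<'E'
from h import *
im,d=snap("top","5"); K,R,t=load("top5")[2:]; W=cloud(im,d,K,R,t)
Q=(W-SEAT)@RS; m=(d>0)&(Q[...,0]>-.03)&(Q[...,0]<.11)&(abs(Q[...,1])<.045)
rim=m&(Q[...,2]>.038)&(Q[...,2]<.06); P=Q[rim]; print("rim z med",np.median(P[:,2]),"x max",np.percentile(P[:,0],[98,99,99.8]),"y",np.percentile(P[:,1],[1,99]))
for a,b in((-.02,.0),(.05,.07)):
    k=rim&(Q[...,0]>a)&(Q[...,0]<b); print(a,np.median(Q[k][:,2]),np.percentile(Q[k][:,1],[1,99]))
E
```

```text
time_s: 5.4
position: [0.5402, 0.0265, 0.0996]
tool_rot: [[-0.795, 0.216, 0.567], [0.176, 0.976, -0.124], [-0.58, 0.001, -0.814]]
ft_force: [4.9, 2.2, 5.3]
grip_width: 0.0589
gripper_force: 108.6
time_s: 5.8
position: [0.5437, 0.0256, 0.0974]
tool_rot: [[-0.796, 0.216, 0.566], [0.176, 0.976, -0.125], [-0.579, 0.0, -0.815]]
ft_force: [-25.5, 2.3, 38.3]
grip_width: 0.0592
gripper_force: 113.0
rim z med 0.04763958193612572 x max [0.08736801 0.08811939 0.08879384] y [-0.03101522  0.02892354]
-0.02 0.04684294508733737 [-0.03088226  0.0287482 ]
0.05 0.047291876991601194 [-0.03115591  0.02874144]
```

It's seated against both the slope and the lip, with x max at 87–88 mm and the rim at 46–47 mm. Releasing and retreating.

```bash
python3 -m handwheel '[[[0,0,0],[0,0,0]],[[0,0,0],[0,0,0]],[[0,0,0],[0,0,0]],[[0,0,0],[0,0,0]],[[0,0,0],[0,0,0]]]' 1
python3 -m handwheel '[[[0,0,-0.08],[0,0,0]],[[0,0,-0.16],[0,0,0]],[[0,0,-0.24],[0,0,0]],[[0,0,-0.3],[0,0,0]],[[0,0,-0.3],[0,0,0]],[[0,0,-0.3],[0,0,0]]]'
python3 - <<'E'
from h import *
for n in("top","scene"):
    im,d=snap(n,"6"); K,R,t=load(n+"6")[2:]; W=cloud(im,d,K,R,t)
    Q=(W-SEAT)@RS; m=(d>0)&(Q[...,0]>-.11)&(Q[...,0]<.11)&(abs(Q[...,1])<.045)
    rim=m&(Q[...,2]>.038)&(Q[...,2]<.06); P=Q[rim]; print(n,"rim z med",np.median(P[:,2]),"x",np.percentile(P[:,0],[1,99]),"y",np.percentile(P[:,1],[1,99]),rect(P))
    fl=m&(abs(Q[...,1])<.02)&(Q[...,2]<.02)&(Q[...,2]>-.01)
    for a,b in((-.06,-.03),(-.02,.01),(.03,.06)):
        k=fl&(Q[...,0]>a)&(Q[...,0]<b); print("floor",a,k.sum(),np.median(Q[k][:,2]))
# house grasp: tool y along house y (yaw -11.2+90)
R=Rt(-11.0,0); p=np.array([.6455,-.182,.047])
plan([(p+[0,0,.13],R),(p,R)])
E
```

```text
time_s: 6.35
position: [0.5442, 0.0251, 0.094]
tool_rot: [[-0.799, 0.216, 0.561], [0.176, 0.976, -0.124], [-0.575, -0.0, -0.818]]
ft_force: [0.2, 0.5, 0.6]
grip_width: 0.0853
gripper_force: 0.0
time_s: 6.95
position: [0.4601, 0.0438, 0.217]
tool_rot: [[-0.798, 0.216, 0.562], [0.176, 0.976, -0.124], [-0.576, -0.0, -0.818]]
ft_force: [-0.4, 0.0, -0.4]
grip_width: 0.0851
gripper_force: 0.0
top rim z med 0.04594160696071853 x [-0.08828799  0.08764001] y [-0.03124918  0.02851415] (array([ 0.2, -1.4]), (179.9, 60.0), -0.1)
floor -0.06 138 0.0057460413087009
floor -0.02 147 0.005316438407643799
floor 0.03 137 0.0054851478565539355
scene rim z med 0.04513953091820864 x [-0.0869827   0.08711505] y [-0.03037983  0.03063769] (array([-0.6,  0.3]), (176.1, 62.0), -0.3)
floor -0.06 108 0.0047781493676838805
floor -0.02 115 0.004615525825466973
floor 0.03 114 0.00481017140531519
[[-0.3317,-0.3605,0.3273],[-0.0026,0.1944,-0.0079]] rows>=6
[[0.0000,0.0000,0.2600],[0.0000,0.0000,0.0000]] rows>=3
```

The tub is properly laid: both views show the rim at 45–46 mm, the floor at 5 mm, and the tub centred within about 1 mm. Next, the house.

```bash
python3 -m handwheel '[[[-0.332,-0.3605,0.327],[-0.0026,0.1944,-0.008]],[[-0.332,-0.3605,0.327],[-0.0026,0.1944,-0.008]],[[-0.332,-0.3605,0.327],[-0.0026,0.1944,-0.008]],[[-0.332,-0.3605,0.327],[-0.0026,0.1944,-0.008]],[[-0.332,-0.3605,0.327],[-0.0026,0.1944,-0.008]],[[-0.332,-0.3605,0.327],[-0.0026,0.1944,-0.008]],[[-0.332,-0.3605,0.327],[-0.0026,0.1944,-0.008]],[[-0.332,-0.3605,0.327],[-0.0026,0.1944,-0.008]],[[-0.332,-0.3605,0.327],[-0.0026,0.1944,-0.008]],[[-0.332,-0.3605,0.327],[-0.0026,0.1944,-0.008]]]' 0.8 60
python3 - <<'E'
from h import *
R=Rt(-11.2,0); p=np.array([.6455,-.182,.044])
plan([(p+[0,0,.06],R),(p,R)])
im,d=snap("wrist","7");cv2.imwrite("pics/w7.png",im[:,:,::-1])
E
```

```text
time_s: 8.05
position: [0.6452, -0.1808, 0.1791]
tool_rot: [[-0.982, 0.189, 0.002], [0.189, 0.982, -0.0], [-0.002, -0.0, -1.0]]
ft_force: [-0.6, -0.1, 0.1]
grip_width: 0.0685
gripper_force: 0.0
[[-0.0008,-0.0022,0.1501],[-0.0000,0.0006,0.0016]] rows>=2
[[0.0000,0.0000,0.1200],[0.0000,0.0000,0.0000]] rows>=2
```

View pics/w7.png

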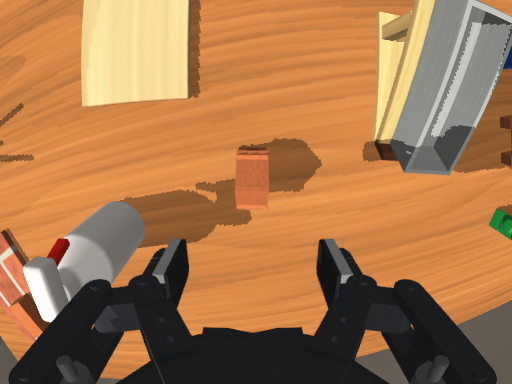

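The house at (252,178) is square and central between the fingers. Descending and gripping.

```bash
python3 -m handwheel '[[[0,-0.002,0.08],[0,0,0.0016]],[[0,-0.002,0.15],[0,0,0.0016]],[[0,-0.002,0.22],[0,0,0.0016]],[[0,-0.002,0.27],[0,0,0.0016]],[[0,-0.002,0.27],[0,0,0.0016]],[[0,-0.002,0.27],[0,0,0.0016]]]'
python3 -m handwheel '[[[0,0,0],[0,0,0]],[[0,0,0],[0,0,0]],[[0,0,0],[0,0,0]],[[0,0,0],[0,0,0]],[[0,0,0],[0,0,0]],[[0,0,0],[0,0,0]],[[0,0,0],[0,0,0]]]' 0 60
python3 -m handwheel '[[[0,0,-0.08],[0,0,0]],[[0,0,-0.17],[0,0,0]],[[0,0,-0.25],[0,0,0]],[[0,0,-0.32],[0,0,0]],[[0,0,-0.32],[0,0,0]],[[0,0,-0.32],[0,0,0]]]'
python3 - <<'E'
from h import *
f=lambda x,n: (SEAT+RS@np.array([x,-.0005,.005+.044+n]),Rt(YR,30))
print(f(.05,.0)[0]); plan([f(.045,.09),f(.049,.012)])
im,d=snap("scene","8"); K,R,t=load("scene8")[2:]; W=cloud(im,d,K,R,t)
from rig import observe
p=np.array(observe()['position']); h=cv2.cvtColor(im,cv2.COLOR_RGB2HSV)
m=(np.hypot(W[...,0]-p[0],W[...,1]-p[1])<.06)&(d>0)&(W[...,2]>.08)&(W[...,2]<p[2]+.03)&(h[...,1]>110)&((h[...,0]<14)|(h[...,0]>170))
P=W[m];print(len(P),"house z rel tcp",np.percentile(P[:,2],[1,99])-p[2], "rect",rect(P), p)
E
```

```text
time_s: 8.7
position: [0.6459, -0.1826, 0.045]
tool_rot: [[-0.981, 0.195, 0.003], [0.195, 0.981, -0.001], [-0.003, -0.0, -1.0]]
ft_force: [1.1, -0.3, 1.0]
grip_width: 0.0682
gripper_force: 0.0
time_s: 9.4
position: [0.6461, -0.1829, 0.0454]
tool_rot: [[-0.981, 0.195, 0.004], [0.195, 0.981, -0.001], [-0.004, -0.001, -1.0]]
ft_force: [-0.5, 1.6, 5.9]
grip_width: 0.029
gripper_force: 59.1
time_s: 10.0
position: [0.6451, -0.1827, 0.2038]
tool_rot: [[-0.981, 0.195, 0.002], [0.195, 0.981, -0.001], [-0.002, -0.0, -1.0]]
ft_force: [-0.8, -0.4, -2.3]
grip_width: 0.0283
gripper_force: 59.8
[0.63511225 0.00405234 0.08143524]
[[0.0114,0.3608,0.0838],[-0.0017,0.1674,0.0062]] rows>=4
[[-0.0080,0.0000,0.1560],[0.0000,0.0000,0.0000]] rows>=2
583 house z rel tcp [-0.04258878  0.02757032] rect (array([ 647. , -184.8]), (57.4, 51.9), 8.9) [ 0.64471228 -0.1825581   0.20247327]
```

Held and lifted, with the feet 45 mm below the TCP. Tilting over to above the low end of the tub.

```bash
python3 -m handwheel '[[[0.0114,0.06,0.02],[-0.0017,0.1674,0.0062]],[[0.0114,0.15,0.03],[-0.0017,0.1674,0.0062]],[[0.0114,0.24,0.05],[-0.0017,0.1674,0.0062]],[[0.0114,0.32,0.07],[-0.0017,0.1674,0.0062]],[[0.0114,0.361,0.084],[-0.0017,0.1674,0.0062]],[[0.0114,0.361,0.084],[-0.0017,0.1674,0.0062]],[[0.0114,0.361,0.084],[-0.0017,0.1674,0.0062]],[[0.0114,0.361,0.084],[-0.0017,0.1674,0.0062]]]'
python3 - <<'E'
from h import *
f=lambda x,n: (SEAT+RS@np.array([x,-.0005,.005+.0454+n]),Rt(YR,30))
plan([f(.048,.012),f(.049,.0005)])
for n in("top","scene"):
    im,d=snap(n,"9"); K,R,t=load(n+"9")[2:]; W=cloud(im,d,K,R,t);h=cv2.cvtColor(im,cv2.COLOR_RGB2HSV)
    Q=(W-SEAT)@RS;m=(d>0)&(abs(Q[...,0]-.045)<.05)&(abs(Q[...,1])<.04)&(Q[...,2]>.07)&(Q[...,2]<.175)&(h[...,1]>110)&((h[...,0]<14)|(h[...,0]>170))
    P=Q[m];print(n,len(P),[np.percentile(P[:,i],[1,99]).round(4) for i in range(3)])
im,d,*_=load("scene9");cv2.imwrite("pics/s9.png",cv2.resize(im[100:290,170:400],(690,570))[:,:,::-1])
E
```

```text
time_s: 10.85
position: [0.6748, -0.0059, 0.1617]
tool_rot: [[-0.845, 0.216, -0.489], [0.187, 0.976, 0.108], [0.5, -0.0, -0.866]]
ft_force: [-0.2, -0.6, -2.7]
grip_width: 0.0286
gripper_force: 59.9
[[-0.0055,0.0023,0.1532],[0.0002,-0.0001,-0.0005]] rows>=2
[[-0.0020,-0.0000,0.0230],[0.0000,0.0000,0.0000]] rows>=1Traceback (most recent call last):
  File "<stdin>", line 7, in <module>
    return _quantile_unchecked(
        a, q, axis, out, overwrite_input, method, keepdims, weights)
    return _ureduce(a,
                    func=_quantile_ureduce_func,
    ...<5 lines>...
                    overwrite_input=overwrite_input,
                    method=method)
    r = func(a, **kwargs)
    result = _quantile(arr,
                       quantiles=q,
    ...<2 lines>...
                       out=out,
                       weights=wgt)
    slices_having_nans = np.isnan(arr[-1, ...])
                                  ~~~^^^^^^^^^
IndexError: index -1 is out of bounds for axis 0 with size 0
```

```bash
cat >> h.py <<'E'
def red(n,tag,x0,r=.05,lo=.0,hi=.175,pr=True):
    """extents of terracotta pixels in the laid-tub frame"""
    im,d=snap(n,tag); K,R,t=load(n+tag)[2:]; W=cloud(im,d,K,R,t);h=cv2.cvtColor(im,cv2.COLOR_RGB2HSV)
    Q=(W-SEAT)@RS;m=(d>0)&(abs(Q[...,0]-x0)<r)&(abs(Q[...,1])<.045)&(Q[...,2]>lo)&(Q[...,2]<hi)&(h[...,1]>110)&((h[...,0]<9)|(h[...,0]>170))
    P=Q[m];print(n,len(P),[np.percentile(P[:,i],[1,99]).round(4) for i in range(3)] if len(P) else "")
    return im,P
E
python3 - <<'E'
from h import *
im,P=red("scene","9",.045,.06,.065)
cv2.imwrite("pics/s9.png",cv2.resize(im[100:290,170:400],(690,570))[:,:,::-1])
E
```

```text
scene 12 [array([0.0168, 0.0677]), array([-0.0162, -0.0024]), array([0.11  , 0.1544])]
```

View pics/s9.png

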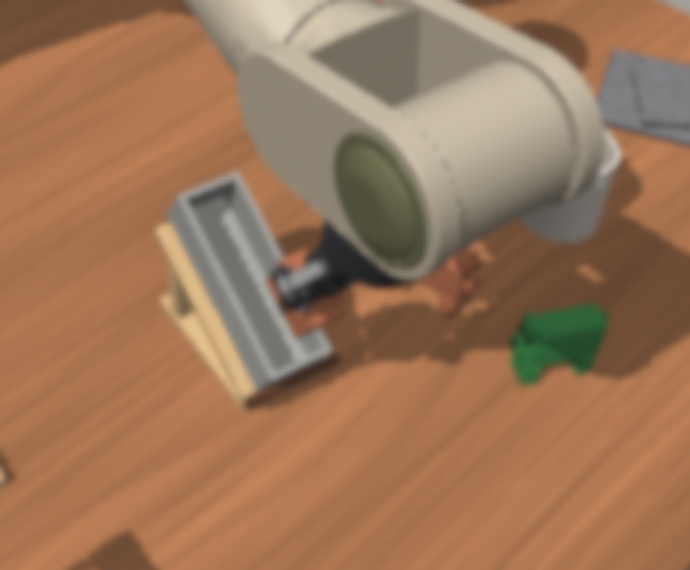

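The arm hides most of the house. The visible part at (310,300) is over the low half of the tub, with x extents 17–68 mm, which fits. Lowering.

```bash
python3 -m handwheel '[[[-0.0055,0.002,0.05],[0,0,-0.0005]],[[-0.0055,0.002,0.1],[0,0,-0.0005]],[[-0.0055,0.002,0.153],[0,0,-0.0005]],[[-0.0055,0.002,0.153],[0,0,-0.0005]],[[-0.0055,0.002,0.153],[0,0,-0.0005]]]'
python3 - <<'E'
from h import *
from rig import observe
s=observe();print((np.array(s['position'])-SEAT)@RS)
f=lambda x,n: (SEAT+RS@np.array([x,-.0005,.005+.0454+n]),Rt(YR,30))
plan([f(.049,.0005)])
im,d=snap("wrist","10");cv2.imwrite("pics/w10.png",im[:,:,::-1])
E
```

```text
time_s: 11.45
position: [0.6406, 0.0033, 0.0953]
tool_rot: [[-0.846, 0.214, -0.488], [0.185, 0.977, 0.108], [0.499, 0.001, -0.866]]
ft_force: [0.3, -0.1, -1.6]
grip_width: 0.0289
gripper_force: 59.8
[ 4.78775829e-02 -1.99669056e-05  6.37862791e-02]
[[-0.0022,-0.0010,0.0258],[0.0002,0.0002,0.0003]] rows>=1
```

View pics/w10.png

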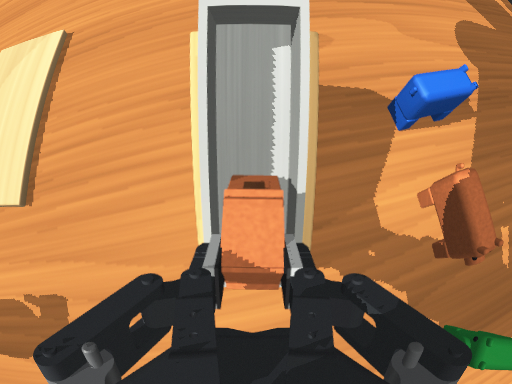

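The house at (253,230) is centred and square between the tub walls. Setting it down.

```bash
python3 -m handwheel '[[[-0.001,-0.001,0.012],[0,0,0]],[[-0.002,-0.001,0.024],[0,0,0]],[[-0.002,-0.001,0.026],[0,0,0]],[[-0.002,-0.001,0.026],[0,0,0]],[[-0.002,-0.001,0.026],[0,0,0]]]'
python3 - <<'E'
from h import *
from rig import observe
s=observe();print((np.array(s['position'])-SEAT)@RS)
E
```

```text
time_s: 12.0
position: [0.6348, 0.0046, 0.0825]
tool_rot: [[-0.846, 0.214, -0.488], [0.185, 0.977, 0.107], [0.5, 0.001, -0.866]]
ft_force: [1.0, -0.4, 1.2]
grip_width: 0.0286
gripper_force: 60.1
[ 4.90352815e-02 -1.79382325e-05  4.97210658e-02]
```

The floor now carries the weight. Releasing and retreating along the tool axis.

```bash
python3 -m handwheel '[[[0,0,0],[0,0,0]],[[0,0,0],[0,0,0]],[[0,0,0],[0,0,0]],[[0,0,0],[0,0,0]],[[0,0,0],[0,0,0]]]' 0.8
python3 -m handwheel '[[[0,0,-0.06],[0,0,0]],[[0,0,-0.14],[0,0,0]],[[0,0,-0.22],[0,0,0]],[[0,0,-0.22],[0,0,0]],[[0,0,-0.22],[0,0,0]]]'
python3 - <<'E'
from h import *
# pig pose again from both earlier views by colour
for n in("top0","scene0"):
    im,d,K,R,t=load(n);W=cloud(im,d,K,R,t);h=cv2.cvtColor(im,cv2.COLOR_RGB2HSV)
    m=(np.hypot(W[...,0]-.66,W[...,1]-.185)<.06)&(d>0)&(W[...,2]>.05);P=W[m];b=m&(W[...,2]>.055)&(W[...,2]<.0705)
    print(n,rect(P),rect(W[b]),"ears",W[m&(W[...,2]>.0705)].mean(0))
from rig import get_image
red("wrist","11",.0) if 0 else None
im,d=snap("wrist","11");cv2.imwrite("pics/w11.png",im[:,:,::-1])
R=Rt(2.5,0); p=np.array([.6597,.185,.0445]); plan([(p+[0,0,.14],R),(p,R)])
E
```

```text
time_s: 12.5
position: [0.6345, 0.0048, 0.0823]
tool_rot: [[-0.846, 0.213, -0.489], [0.184, 0.977, 0.108], [0.501, 0.001, -0.866]]
ft_force: [-0.0, -0.7, -0.3]
grip_width: 0.0686
gripper_force: 0.0
time_s: 13.0
position: [0.6886, -0.0071, 0.1775]
tool_rot: [[-0.846, 0.214, -0.488], [0.185, 0.977, 0.107], [0.5, 0.001, -0.866]]
ft_force: [0.3, -0.4, 0.1]
grip_width: 0.0683
gripper_force: 0.0
top0 (array([659.1, 185.1]), (84.9, 29.6), 1.8) (array([658.3, 185.1]), (83.4, 29.6), 1.8) ears [0.66556962 0.18669977 0.07222392]
scene0 (array([660.5, 185.1]), (83.6, 30.5), 3.1) (array([658.3, 185. ]), (79.3, 30.5), 3.1) ears [0.68606271 0.1883248  0.07300904]
[[0.1265,0.3631,0.0554],[0.0219,-0.1664,-0.0804]] rows>=4
[[0.0000,0.0000,0.2800],[0.0000,0.0000,0.0000]] rows>=3
```

View pics/w11.png

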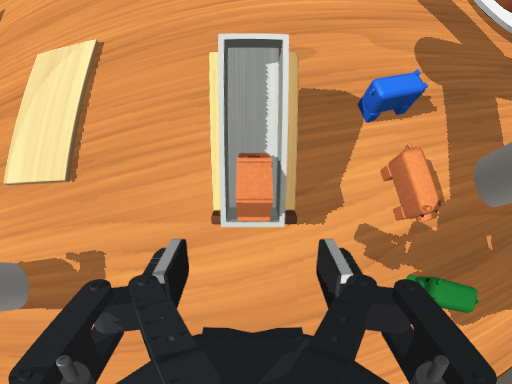

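The house stands against the low wall of the tub at (254,190). My ten views are used up, so from here I'll work by measured numbers. Pig centre is (0.659, 0.185), yaw 2.5°.

```bash
python3 -m handwheel '[[[0.1265,0.363,0.0554],[0.022,-0.1664,-0.0804]],[[0.1265,0.363,0.0554],[0.022,-0.1664,-0.0804]],[[0.1265,0.363,0.0554],[0.022,-0.1664,-0.0804]],[[0.1265,0.363,0.0554],[0.022,-0.1664,-0.0804]],[[0.1265,0.363,0.0554],[0.022,-0.1664,-0.0804]],[[0.1265,0.363,0.0554],[0.022,-0.1664,-0.0804]],[[0.1265,0.363,0.0554],[0.022,-0.1664,-0.0804]],[[0.1265,0.363,0.0554],[0.022,-0.1664,-0.0804]]]'
python3 - <<'E'
from h import *
R=Rt(2.5,0); p=np.array([.6590,.185,.0445]); plan([(p+[0,0,.05],R),(p,R)])
im,d=snap("wrist","12"); z=np.load("pics/wrist12.npz");K,Rc,t=z['K'],z['R'],z['t']
v,u=np.mgrid[0:384,0:512]; a=np.stack([u-K[0,2],v-K[1,2]],-1); r=np.linalg.norm(a,axis=-1)+1e-9; th=r/K[0,0]
c=np.dstack([a[...,0]/r*np.tan(th)*d,a[...,1]/r*np.tan(th)*d,d]); W=(c-t)@Rc
h=cv2.cvtColor(im,cv2.COLOR_RGB2HSV)
m=(np.hypot(W[...,0]-.66,W[...,1]-.185)<.07)&(d>0)&(W[...,2]>.05)&(W[...,2]<.085); P=W[m]; print(len(P),rect(P),P[:,2].max())
E
```

```text
time_s: 13.85
position: [0.6605, 0.1832, 0.1843]
tool_rot: [[-0.999, -0.041, -0.0], [-0.041, 0.999, -0.001], [0.0, -0.001, -1.0]]
ft_force: [0.5, -0.5, -0.8]
grip_width: 0.0686
gripper_force: 0.0
[[0.0028,0.0038,0.1796],[-0.0003,-0.0001,-0.0007]] rows>=2
[[0.0000,0.0000,0.1000],[0.0000,0.0000,0.0000]] rows>=1
2535 (array([657.7, 188.3]), (85.6, 29.7), 1.9) 0.0750574853204243
```

```bash
python3 -m handwheel '[[[0.003,0.006,0.08],[0,0,0]],[[0.003,0.006,0.16],[0,0,0]],[[0.003,0.006,0.23],[0,0,0]],[[0.003,0.006,0.28],[0,0,0]],[[0.003,0.006,0.28],[0,0,0]],[[0.003,0.006,0.28],[0,0,0]]]'
python3 -m handwheel '[[[0,0,0],[0,0,0]],[[0,0,0],[0,0,0]],[[0,0,0],[0,0,0]],[[0,0,0],[0,0,0]],[[0,0,0],[0,0,0]],[[0,0,0],[0,0,0]],[[0,0,0],[0,0,0]]]' 0 60
python3 -m handwheel '[[[0,0,-0.08],[0,0,0]],[[0,0,-0.17],[0,0,0]],[[0,0,-0.25],[0,0,0]],[[0,0,-0.32],[0,0,0]],[[0,0,-0.32],[0,0,0]],[[0,0,-0.32],[0,0,0]]]'
python3 - <<'E'
from h import *
from rig import observe
p=np.array(observe()['position'])
for n in("scene","top"):
    im,d=snap(n,"13"); K,R,t=load(n+"13")[2:]; W=cloud(im,d,K,R,t); h=cv2.cvtColor(im,cv2.COLOR_RGB2HSV)
    m=(np.hypot(W[...,0]-p[0],W[...,1]-p[1])<.06)&(d>0)&(W[...,2]>.08)&(W[...,2]<p[2]+.035)&(h[...,1]>110)&((h[...,0]<9)|(h[...,0]>170))
    P=W[m];print(n,len(P),"pig rel tcp",[(np.percentile(P[:,i],[1,99])-p[i]).round(4) for i in range(3)] if len(P) else 0, p)
    Q=(W-SEAT)@RS;m=(d>0)&(abs(Q[...,0])<.082)&(abs(Q[...,1])<.025)&(Q[...,2]>.02)&(Q[...,2]<.1)&(h[...,1]>110)&((h[...,0]<9)|(h[...,0]>170))
    P=Q[m];print(" house",len(P),[np.percentile(P[:,i],[1,99]).round(4) for i in range(3)])
f=lambda x,n: (SEAT+RS@np.array([x,-.0005,.005+.0445+n]),Rt(YR,30))
plan([f(-.028,.11),f(-.028,.012)])
E
```

```text
time_s: 14.5
position: [0.6593, 0.187, 0.0458]
tool_rot: [[-0.999, -0.043, 0.002], [-0.043, 0.999, -0.001], [-0.002, -0.001, -1.0]]
ft_force: [-0.3, 0.4, 0.4]
grip_width: 0.0682
gripper_force: 0.0
time_s: 15.2
position: [0.6593, 0.1879, 0.047]
tool_rot: [[-0.999, -0.044, 0.005], [-0.044, 0.999, -0.0], [-0.005, -0.001, -1.0]]
ft_force: [-0.1, 0.8, 6.3]
grip_width: 0.029
gripper_force: 60.4
time_s: 15.8
position: [0.6581, 0.1878, 0.2053]
tool_rot: [[-0.999, -0.044, 0.002], [-0.044, 0.999, -0.001], [-0.002, -0.001, -1.0]]
ft_force: [0.5, -0.3, -3.7]
grip_width: 0.0289
gripper_force: 60.2
scene 27 pig rel tcp [array([-0.0124,  0.0316]), array([-0.0301,  0.0146]), array([-0.0059,  0.0337])] [0.65807762 0.1878277  0.20527467]
 house 11 [array([0.0247, 0.0782]), array([-0.0143,  0.0155]), array([0.0328, 0.0656])]
top 17 pig rel tcp [array([-0.0362, -0.0164]), array([0.0066, 0.0104]), array([0.0151, 0.0212])] [0.65807762 0.1878277  0.20527467]
 house 127 [array([0.022 , 0.0765]), array([-0.0153,  0.0146]), array([0.0205, 0.0778])]
[[0.0848,-0.3588,-0.0251],[-0.0221,0.1651,0.0808]] rows>=4
[[0.0000,-0.0000,0.1960],[0.0000,0.0000,0.0000]] rows>=2
```

Pig lifted. The house is at x about 20–78 in the tub frame, so the pig goes at x = -28. Moving it over the tub.

```bash
python3 -m handwheel '[[[0.085,-0.06,-0.025],[-0.022,0.165,0.081]],[[0.085,-0.14,-0.025],[-0.022,0.165,0.081]],[[0.085,-0.22,-0.025],[-0.022,0.165,0.081]],[[0.085,-0.3,-0.025],[-0.022,0.165,0.081]],[[0.085,-0.359,-0.025],[-0.022,0.165,0.081]],[[0.085,-0.359,-0.025],[-0.022,0.165,0.081]],[[0.085,-0.359,-0.025],[-0.022,0.165,0.081]],[[0.085,-0.359,-0.025],[-0.022,0.165,0.081]]]'
python3 - <<'E'
from h import *
f=lambda x,n: (SEAT+RS@np.array([x,-.0005,.005+.0465+n]),Rt(YR,30))
plan([f(-.028,.012)])
im,d=snap("wrist","14"); z=np.load("pics/wrist14.npz");K,Rc,t=z['K'],z['R'],z['t']
v,u=np.mgrid[0:384,0:512]; a=np.stack([u-K[0,2],v-K[1,2]],-1); r=np.linalg.norm(a,axis=-1)+1e-9; th=r/K[0,0]
c=np.dstack([a[...,0]/r*np.tan(th)*d,a[...,1]/r*np.tan(th)*d,d]); W=(c-t)@Rc; Q=(W-SEAT)@RS
h=cv2.cvtColor(im,cv2.COLOR_RGB2HSV)
rd=(d>0)&(h[...,1]>110)&((h[...,0]<9)|(h[...,0]>170))&(abs(Q[...,1])<.04)
for nm,m in(("pig",rd&(Q[...,2]>.11)&(abs(Q[...,0]+.03)<.06)),("house",rd&(Q[...,2]<.085)&(Q[...,2]>.03)&(abs(Q[...,0])<.082)),("rim",(d>0)&(h[...,1]<60)&(abs(Q[...,2]-.046)<.006)&(abs(Q[...,1])<.04)&(abs(Q[...,0])<.095))):
    P=Q[m];print(nm,len(P),[np.percentile(P[:,i],[1,99]).round(4) for i in range(3)] if len(P) else 0)
E
```

```text
time_s: 16.7
position: [0.6235, 0.0079, 0.2176]
tool_rot: [[-0.848, 0.214, -0.485], [0.185, 0.977, 0.107], [0.497, 0.001, -0.868]]
ft_force: [0.6, 0.1, -2.6]
grip_width: 0.029
gripper_force: 60.2
[[-0.0006,-0.0026,0.1946],[0.0002,0.0010,0.0004]] rows>=2
pig 6 [array([-0.0381, -0.0148]), array([-0.0125,  0.0156]), array([0.176 , 0.1781])]
house 0 0
rim 1238 [array([-0.0884, -0.0221]), array([-0.0293,  0.0301]), array([0.0402, 0.047 ])]
```

```bash
python3 -m handwheel '[[[-0.0006,-0.002,0.05],[0,0.001,0]],[[-0.0006,-0.002,0.1],[0,0.001,0]],[[-0.0006,-0.002,0.15],[0,0.001,0]],[[-0.0006,-0.002,0.194],[0,0.001,0]],[[-0.0006,-0.002,0.194],[0,0.001,0]],[[-0.0006,-0.002,0.194],[0,0.001,0]]]'
python3 -m handwheel '[[[0,0,0.01],[0,0,0]],[[0,0,0.018],[0,0,0]],[[0,0,0.022],[0,0,0]],[[0,0,0.022],[0,0,0]],[[0,0,0.022],[0,0,0]]]'
python3 - <<'E'
from h import *
from rig import observe
s=observe();print((np.array(s['position'])-SEAT)@RS,np.linalg.norm(s['ft_force']))
E
```

```text
time_s: 17.35
position: [0.5771, 0.0168, 0.1345]
tool_rot: [[-0.847, 0.214, -0.487], [0.185, 0.977, 0.108], [0.498, 0.001, -0.867]]
ft_force: [0.5, -1.1, -1.6]
grip_width: 0.0289
gripper_force: 60.1
time_s: 17.85
position: [0.5715, 0.0172, 0.1242]
tool_rot: [[-0.846, 0.215, -0.487], [0.186, 0.977, 0.108], [0.499, 0.001, -0.867]]
ft_force: [0.4, -0.3, -2.2]
grip_width: 0.0287
gripper_force: 60.1
[-0.02764901 -0.00133317  0.05353824] 2.2791486606524956
```

```bash
python3 -m handwheel '[[[0,0,0.003],[0,0,0]],[[0,0,0.004],[0,0,0]],[[0,0,0.004],[0,0,0]]]'
python3 -m handwheel '[[[0,0,0.002],[0,0,0]],[[0,0,0.002],[0,0,0]],[[0,0,0.002],[0,0,0]]]'
python3 - <<'E'
from h import *
from rig import observe
s=observe();print((np.array(s['position'])-SEAT)@RS,np.linalg.norm(s['ft_force']))
E
```

```text
time_s: 18.15
position: [0.5704, 0.0174, 0.1224]
tool_rot: [[-0.846, 0.215, -0.487], [0.186, 0.977, 0.108], [0.499, 0.001, -0.866]]
ft_force: [-0.9, 0.0, -2.0]
grip_width: 0.0288
gripper_force: 60.3
time_s: 18.45
position: [0.5703, 0.0175, 0.1223]
tool_rot: [[-0.847, 0.215, -0.486], [0.186, 0.977, 0.108], [0.498, 0.001, -0.867]]
ft_force: [1.7, -0.3, 5.3]
grip_width: 0.0287
gripper_force: 61.1
[-0.02776775 -0.0012782   0.05125292] 5.5951788206038
```

Contact, 5 N at z 51.3 mm as expected. Releasing, retreating and checking.

```bash
python3 -m handwheel '[[[0,0,0],[0,0,0]],[[0,0,0],[0,0,0]],[[0,0,0],[0,0,0]],[[0,0,0],[0,0,0]],[[0,0,0],[0,0,0]]]' 0.8
python3 -m handwheel '[[[0,0,-0.06],[0,0,0]],[[0,0,-0.14],[0,0,0]],[[0,0,-0.22],[0,0,0]],[[0,0,-0.26],[0,0,0]],[[0,0,-0.26],[0,0,0]],[[0,0,-0.26],[0,0,0]]]'
cat >> h.py <<'E'
def wcloud(tag):
    im,d=snap("wrist",tag); z=np.load(f"pics/wrist{tag}.npz");K,Rc,t=z['K'],z['R'],z['t']
    v,u=np.mgrid[0:384,0:512]; a=np.stack([u-K[0,2],v-K[1,2]],-1); r=np.linalg.norm(a,axis=-1)+1e-9; th=r/K[0,0]
    return im,d,(np.dstack([a[...,0]/r*np.tan(th)*d,a[...,1]/r*np.tan(th)*d,d])-t)@Rc
def report(im,d,W,o,Ro):
    Q=(W-o)@Ro; h=cv2.cvtColor(im,cv2.COLOR_RGB2HSV); box=(d>0)&(abs(Q[...,1])<.045)&(abs(Q[...,0])<.1)
    rd=box&(h[...,1]>110)&((h[...,0]<9)|(h[...,0]>170))&(Q[...,2]>.05)&(Q[...,2]<.1)
    n,lab,st,_=cv2.connectedComponentsWithStats(rd.astype(np.uint8))
    for i in range(1,n):
        if st[i,4]>40: P=Q[lab==i];print(" clay",st[i,4],[np.percentile(P[:,k],[1,99]).round(4) for k in range(3)],rect(P))
    P=Q[box&(h[...,1]<60)&(abs(Q[...,2]-.046)<.006)]; 
    if len(P)>40: print(" rim",len(P),[np.percentile(P[:,k],[1,99]).round(4) for k in range(3)],rect(P))
E
python3 - <<'E'
from h import *
print("wrist");report(*wcloud("15"),SEAT,RS)
for n in("top","scene"):
    im,d=snap(n,"15");K,R,t=load(n+"15")[2:];print(n);report(im,d,cloud(im,d,K,R,t),SEAT,RS)
E
```

```text
time_s: 18.95
position: [0.5698, 0.0176, 0.1213]
tool_rot: [[-0.846, 0.215, -0.488], [0.186, 0.977, 0.108], [0.5, 0.001, -0.866]]
ft_force: [-0.6, -0.2, 0.1]
grip_width: 0.0684
gripper_force: 0.0
time_s: 19.55
position: [0.6329, 0.0036, 0.2329]
tool_rot: [[-0.845, 0.215, -0.489], [0.186, 0.977, 0.109], [0.501, 0.001, -0.866]]
ft_force: [1.0, -0.5, -1.0]
grip_width: 0.068
gripper_force: 0.0
wrist
 rim 2255 [array([-0.0879,  0.0862]), array([-0.0294,  0.03  ]), array([0.0405, 0.047 ])] (array([-0.8,  0.4]), (175.5, 60.4), -0.2)
top
scene
 rim 341 [array([-0.0867,  0.0872]), array([-0.0302,  0.0305]), array([0.0404, 0.0496])] (array([-0.3,  0.8]), (175.2, 62.7), 0.3)
```

```bash
sed -i 's/rd=box&(h\[...,1\]>110)&((h\[...,0\]<9)/rd=box\&(h[...,1]>90)\&((h[...,0]<16)/; s/&(Q\[...,2\]<.1)$/\&(Q[...,2]<.12)/' h.py; python3 - <<'E'
from h import *
im,d,W=wcloud("16"); report(im,d,W,SEAT,RS)
Q=(W-SEAT)@RS; h=cv2.cvtColor(im,cv2.COLOR_RGB2HSV)
m=(d>0)&(abs(Q[...,1])<.022)&(abs(Q[...,0])<.08)
for x in np.arange(-.078,.08,.012):
    k=m&(abs(Q[...,0]-x)<.006)
    if k.any(): print(round(x,3),k.sum(),"zmax",Q[k][:,2].max().round(4),"hsv",np.median(h[k],0))
E
```

```text
clay 2666 [array([-0.0666,  0.0124]), array([-0.0151,  0.0133]), array([0.0558, 0.0775])] (array([-28. ,  -0.9]), (86.1, 29.3), 0.2)
 clay 1407 [array([0.0227, 0.0769]), array([-0.0132,  0.0159]), array([0.0507, 0.0756])] (array([49.7,  1.3]), (56.6, 29.6), 0.1)
 rim 2208 [array([-0.0884,  0.0856]), array([-0.0294,  0.0301]), array([0.0407, 0.0471])] (array([-1. ,  0.4]), (175.3, 60.3), -0.2)
-0.078 323 zmax 0.0062 hsv [ 45.   9. 135.]
-0.066 759 zmax 0.073 hsv [ 14.  39. 138.]
-0.054 701 zmax 0.283 hsv [ 11. 168. 225.]
-0.042 9978 zmax 0.2826 hsv [105.  26.  32.]
-0.03 496 zmax 0.2515 hsv [ 11. 169. 234.]
-0.018 500 zmax 0.0741 hsv [ 11. 170. 230.]
-0.006 475 zmax 0.0761 hsv [ 11. 170. 227.]
0.006 257 zmax 0.0793 hsv [ 10. 171. 194.]
0.018 316 zmax 0.0594 hsv [ 10. 170. 190.]
0.03 500 zmax 0.0642 hsv [ 11. 170. 233.]
0.042 569 zmax 0.0757 hsv [ 11. 170. 234.]
0.054 263 zmax 0.0771 hsv [ 10. 171. 202.]
0.066 149 zmax 0.0664 hsv [ 10. 171. 157.]
0.078 145 zmax 0.0557 hsv [ 11. 168. 213.]
```

Both pieces stand in the tub: pig at x -28 with its back at 73 mm, house at x 50 with its ridge at 77 mm. Now I'll refine the board pose and plan the tub grasp.

```bash
python3 - <<'E'
from h import *
for n in("top0","scene0"):
    im,d,K,R,t=load(n);W=cloud(im,d,K,R,t);h=cv2.cvtColor(im,cv2.COLOR_RGB2HSV)
    m=((d>0)&(abs(W[...,0]-.424)<.16)&(abs(W[...,1]+.272)<.12)&(h[...,1]<150)&(h[...,2]>120)&(abs(W[...,2]-.012)<.008)).astype(np.uint8)
    m=cv2.morphologyEx(m,cv2.MORPH_OPEN,np.ones((3,3)));k,lab,st,_=cv2.connectedComponentsWithStats(m);i=1+st[1:,4].argmax()
    print(n,rect(W[lab==i]),np.median(W[lab==i][:,2]))
f=lambda n: (SEAT+RS@np.array([.006,0,.0125+n]),Rt(YR,30))
plan([f(.075),f(0)])
E
```

```text
top0 (array([ 423.2, -273.5]), (239.8, 131.6), -11.0) 0.011889907427697629
scene0 (array([ 422.1, -271.4]), (245.6, 129.9), -11.1) 0.011523505113458291
[[-0.0680,0.0025,0.1834],[0.0003,-0.0005,0.0000]] rows>=2
[[0.0000,-0.0000,0.1500],[0.0000,0.0000,0.0000]] rows>=2
```

```bash
python3 -m handwheel '[[[-0.04,0.0025,0.07],[0,0,0]],[[-0.068,0.0025,0.14],[0,0,0]],[[-0.068,0.0025,0.183],[0,0,0]],[[-0.068,0.0025,0.183],[0,0,0]],[[-0.068,0.0025,0.183],[0,0,0]]]' 1 100
python3 - <<'E'
from h import *
f=lambda n: (SEAT+RS@np.array([.006,0,.0125+n]),Rt(YR,30))
plan([f(0)])
E
```

```text
time_s: 20.25
position: [0.6179, 0.0083, 0.1387]
tool_rot: [[-0.846, 0.215, -0.487], [0.186, 0.977, 0.108], [0.499, 0.001, -0.867]]
ft_force: [0.3, -0.1, 0.6]
grip_width: 0.0852
gripper_force: 0.0
[[0.0003,-0.0001,0.1544],[0.0003,0.0004,0.0000]] rows>=2
```

```bash
python3 -m handwheel '[[[0,0,0.04],[0,0,0]],[[0,0,0.08],[0,0,0]],[[0,0,0.12],[0,0,0]],[[0,0,0.15],[0,0,0]],[[0,0,0.154],[0,0,0]],[[0,0,0.154],[0,0,0]],[[0,0,0.154],[0,0,0]]]'
python3 -m handwheel '[[[0,0,0],[0,0,0]],[[0,0,0],[0,0,0]],[[0,0,0],[0,0,0]],[[0,0,0],[0,0,0]],[[0,0,0],[0,0,0]],[[0,0,0],[0,0,0]]]' 0 110
python3 - <<'E'
from h import *
from rig import observe
s=observe();p=np.array(s['position']);R0=np.array(s['tool_rot']);print((p-SEAT)@RS)
plan([(p+[0,0,.02],R0)])
E
```

```text
time_s: 20.95
position: [0.5813, 0.0164, 0.0724]
tool_rot: [[-0.848, 0.215, -0.485], [0.186, 0.977, 0.108], [0.497, 0.001, -0.868]]
ft_force: [-0.5, -0.7, 0.3]
grip_width: 0.0852
gripper_force: 0.0
time_s: 21.55
position: [0.581, 0.0166, 0.0721]
tool_rot: [[-0.847, 0.215, -0.485], [0.186, 0.977, 0.108], [0.497, 0.001, -0.868]]
ft_force: [2.7, -0.1, 6.1]
grip_width: 0.0584
gripper_force: 119.8
[0.00653719 0.00013119 0.01314233]
[[0.0199,0.0001,-0.0347],[0.0000,0.0000,0.0000]] rows>=1
```

Gripped. Lifting gently.

```bash
python3 -m handwheel '[[[0.003,0,-0.005],[0,0,0]],[[0.01,0,-0.0175],[0,0,0]],[[0.022,0,-0.038],[0,0,0]],[[0.037,0,-0.065],[0,0,0]],[[0.054,0,-0.094],[0,0,0]],[[0.07,0,-0.122],[0,0,0]],[[0.084,0,-0.147],[0,0,0]],[[0.094,0,-0.164],[0,0,0]],[[0.0995,0,-0.1735],[0,0,0]],[[0.0995,0,-0.1735],[0,0,0]]]'
python3 - <<'E'
from h import *
from rig import observe
s=observe();p=np.array(s['position']);R0=np.array(s['tool_rot'])
# tub in tool frame from grasp: offset (.0065,0,.0131)
RL=Rt(-11.05,0); print("level"); rel(p,R0,p+[0,0,.02],RL)
B=np.array([.4230,-.2723,.012]); RB=Rn.from_euler('Z',-11.05,degrees=True).as_matrix()
tgt=B+RB@np.array([.0065,0,.0131]); 
print("then over"); rel(p+[0,0,.02],RL,tgt+[0,0,.08],RL); print(tgt)
report(*wcloud("17"),p-RS@np.array([.0065,0,.0131]),RS)
E
```

```text
time_s: 22.55
position: [0.5804, 0.0165, 0.1717]
tool_rot: [[-0.847, 0.215, -0.487], [0.186, 0.977, 0.108], [0.499, 0.001, -0.867]]
ft_force: [0.2, -0.4, -6.6]
grip_width: 0.0583
gripper_force: 118.6
level
[[0.0199,0.0000,-0.0347],[0.0023,-0.1661,-0.0074]] rows>=4
then over
[[0.1853,-0.6272,0.1732],[0.0000,0.0000,0.0000]] rows>=7
[ 0.42937949 -0.27354583  0.0251    ]
 clay 18374 [array([-0.0655,  0.0252]), array([-0.0157,  0.0129]), array([0.054 , 0.0769])] (array([-20.3,  -1.1]), (99.2, 31.4), 1.4)
 rim 10576 [array([-0.088 ,  0.0349]), array([-0.0357,  0.0354]), array([0.0404, 0.0506])] (array([-24.2,   0.1]), (128.7, 85.3), -0.5)
```

The wrist reads 6.6 N, which matches all three masses. Levelling gently, then carrying in two ramped calls (about 0.34 m).

```bash
python3 -m handwheel '[[[0.001,0,-0.002],[0.0001,-0.006,-0.0003]],[[0.003,0,-0.005],[0.0003,-0.022,-0.001]],[[0.006,0,-0.01],[0.0006,-0.045,-0.002]],[[0.009,0,-0.015],[0.001,-0.07,-0.003]],[[0.012,0,-0.02],[0.0014,-0.097,-0.0044]],[[0.015,0,-0.026],[0.0018,-0.122,-0.0055]],[[0.017,0,-0.03],[0.002,-0.143,-0.0065]],[[0.019,0,-0.033],[0.0022,-0.158,-0.0071]],[[0.02,0,-0.0347],[0.0023,-0.166,-0.0074]],[[0.02,0,-0.0347],[0.0023,-0.166,-0.0074]]]'
python3 -m handwheel '[[[0.0015,-0.005,0],[0,0,0]],[[0.006,-0.02,0],[0,0,0]],[[0.0135,-0.045,0],[0,0,0]],[[0.024,-0.08,0],[0,0,0]],[[0.036,-0.12,0],[0,0,0]],[[0.0485,-0.163,0],[0,0,0]],[[0.061,-0.207,0],[0,0,0]],[[0.074,-0.251,0],[0,0,0]],[[0.087,-0.295,0],[0,0,0]],[[0.1,-0.339,0],[0,0,0]]]'
python3 -m handwheel '[[[0.013,-0.044,0.005],[0,0,0]],[[0.026,-0.088,0.012],[0,0,0]],[[0.038,-0.129,0.022],[0,0,0]],[[0.05,-0.168,0.034],[0,0,0]],[[0.06,-0.203,0.047],[0,0,0]],[[0.069,-0.233,0.06],[0,0,0]],[[0.076,-0.257,0.072],[0,0,0]],[[0.081,-0.275,0.082],[0,0,0]],[[0.084,-0.285,0.089],[0,0,0]],[[0.085,-0.288,0.092],[0,0,0]]]'
python3 - <<'E'
from h import *
RL=Rt(-11.05,0); tgt=np.array([.4294,-.2735,.0251])
plan([(tgt+[0,0,.02],RL),(tgt,RL)])
from rig import observe
p=np.array(observe()['position']);RB=Rn.from_euler('Z',-11.05,degrees=True).as_matrix();o=p-RB@np.array([.0065,0,.0131])
for n in("scene","top"):
    im,d=snap(n,"18");K,R,t=load(n+"18")[2:];print(n);report(im,d,cloud(im,d,K,R,t),o,RB)
E
```

```text
time_s: 23.6
position: [0.5793, 0.0168, 0.1911]
tool_rot: [[-0.981, 0.192, -0.002], [0.192, 0.981, 0.0], [0.002, -0.0, -1.0]]
ft_force: [0.1, 1.1, -5.9]
grip_width: 0.0583
gripper_force: 118.6
time_s: 24.6
position: [0.4977, -0.1419, 0.1912]
tool_rot: [[-0.981, 0.192, -0.002], [0.192, 0.981, 0.0], [0.002, -0.0, -1.0]]
ft_force: [0.2, -0.1, -7.0]
grip_width: 0.0581
gripper_force: 118.8
time_s: 25.6
position: [0.4291, -0.2737, 0.1449]
tool_rot: [[-0.981, 0.192, -0.002], [0.192, 0.981, 0.001], [0.002, 0.0, -1.0]]
ft_force: [-0.1, -0.4, -5.3]
grip_width: 0.0587
gripper_force: 118.9
[[-0.0008,0.0005,0.1997],[0.0001,-0.0005,-0.0002]] rows>=2
[[0.0000,0.0000,0.0400],[0.0000,0.0000,0.0000]] rows>=1
scene
 clay 474 [array([0.0009, 0.0815]), array([-0.0151,  0.0157]), array([0.0507, 0.0879])] (array([34.9,  0.2]), (95.0, 30.0), 1.7)
 rim 291 [array([-0.0096,  0.0895]), array([-0.0361,  0.039 ]), array([0.0401, 0.0503])] (array([40.6,  4.5]), (103.4, 77.8), 6.5)
top
 clay 77 [array([0.0499, 0.0816]), array([-0.0097,  0.0152]), array([0.0505, 0.0725])] (array([71.8,  8.8]), (41.3, 19.1), -40.2)
 clay 50 [array([-0.0425, -0.0259]), array([-0.0161,  0.0041]), array([0.0672, 0.0763])] (array([-33.3,  -7.8]), (22.6, 11.7), 64.8)
 rim 123 [array([-0.0476,  0.0883]), array([-0.0307,  0.0289]), array([0.0402, 0.0491])] (array([19.1,  0.8]), (141.1, 54.8), 4.5)
```

Over the board. Lowering to 3 mm above it.

```bash
python3 -m handwheel '[[[0,0,0.005],[0,-0.0005,0]],[[0,0,0.02],[0,-0.0005,0]],[[0,0,0.05],[0,-0.0005,0]],[[0,0,0.085],[0,-0.0005,0]],[[0,0,0.12],[0,-0.0005,0]],[[0,0,0.155],[0,-0.0005,0]],[[0,0,0.19],[0,-0.0005,0]],[[0,0,0.215],[0,-0.0005,0]],[[0,0,0.23],[0,-0.0005,0]],[[0,0,0.234],[0,-0.0005,0]]]'
python3 -m handwheel '[[[0,0,0],[0,0,0]],[[0,0,0],[0,0,0]]]'
python3 - <<'E'
from h import *
RL=Rt(-11.05,0); tgt=np.array([.4294,-.2735,.0251])
plan([(tgt,RL)])
B=np.array([.4230,-.2723,.012]); RB=Rn.from_euler('Z',-11.05,degrees=True).as_matrix()
im,d=snap("scene","19");K,R,t=load("scene19")[2:];W=cloud(im,d,K,R,t);Q=(W-B)@RB
h=cv2.cvtColor(im,cv2.COLOR_RGB2HSV)
m=(d>0)&(h[...,1]<60)&(abs(Q[...,1])<.034)&(Q[...,2]>.04)&(Q[...,2]<.06)
for a,b in((.03,.06),(.06,.08),(.08,.1)):
    k=m&(Q[...,0]>a)&(Q[...,0]<b);print(a,k.sum(),Q[k][:,2].max() if k.any() else 0,np.percentile(Q[k][:,1],[2,98]) if k.any() else 0)
k=m&(Q[...,0]>.07);print("xmax",np.percentile(Q[k][:,0],[98,99.5]))
E
```

```text
time_s: 26.7
position: [0.4291, -0.2731, 0.0275]
tool_rot: [[-0.982, 0.191, -0.001], [0.191, 0.982, 0.001], [0.001, 0.001, -1.0]]
ft_force: [-0.6, 0.6, -6.0]
grip_width: 0.0585
gripper_force: 118.9
time_s: 26.9
position: [0.4295, -0.2736, 0.0288]
tool_rot: [[-0.981, 0.192, 0.001], [0.192, 0.981, -0.001], [-0.001, -0.001, -1.0]]
ft_force: [0.1, 1.4, -5.8]
grip_width: 0.0584
gripper_force: 118.9
[[0.0003,0.0002,0.0075],[-0.0002,0.0004,0.0000]] rows>=1
0.03 47 0.051879288843736625 [-0.02968445  0.02964436]
0.06 35 0.05038652770385416 [-0.02979866  0.02969556]
0.08 117 0.051428769394645406 [-0.02859302  0.02878462]
xmax [0.30335363 0.30358209]
```

```bash
python3 -m handwheel '[[[0,0,0.002],[0,0,0]],[[0,0,0.004],[0,0,0]],[[0,0,0.006],[0,0,0]],[[0,0,0.006],[0,0,0]]]'
python3 -m handwheel '[[[0,0,0.001],[0,0,0]],[[0,0,0.002],[0,0,0]],[[0,0,0.002],[0,0,0]]]'
```

```text
time_s: 27.35
position: [0.4293, -0.2735, 0.026]
tool_rot: [[-0.981, 0.192, 0.001], [0.192, 0.981, -0.0], [-0.001, -0.0, -1.0]]
ft_force: [-3.3, 1.5, 5.0]
grip_width: 0.0585
gripper_force: 119.7
time_s: 27.65
position: [0.4293, -0.2735, 0.0259]
tool_rot: [[-0.981, 0.192, 0.001], [0.192, 0.981, -0.001], [-0.001, -0.001, -1.0]]
ft_force: [-5.2, 2.2, 16.4]
grip_width: 0.0582
gripper_force: 122.0
```

Firm contact at 16 N. Releasing, retreating straight up and checking.

```bash
python3 -m handwheel '[[[0,0,0],[0,0,0]],[[0,0,0],[0,0,0]],[[0,0,0],[0,0,0]],[[0,0,0],[0,0,0]],[[0,0,0],[0,0,0]],[[0,0,0],[0,0,0]]]' 1
python3 -m handwheel '[[[0,0,-0.02],[0,0,0]],[[0,0,-0.07],[0,0,0]],[[0,0,-0.13],[0,0,0]],[[0,0,-0.2],[0,0,0]],[[0,0,-0.28],[0,0,0]],[[0,0,-0.34],[0,0,0]],[[0,0,-0.36],[0,0,0]],[[0,0,-0.36],[0,0,0]],[[0,0,-0.36],[0,0,0]]]'
python3 - <<'E'
from h import *
B=np.array([.4230,-.2723,.012]); RB=Rn.from_euler('Z',-11.05,degrees=True).as_matrix()
print("wrist");report(*wcloud("20"),B,RB)
for n in("scene","top"):
    im,d=snap(n,"20");K,R,t=load(n+"20")[2:];W=cloud(im,d,K,R,t);print(n);report(im,d,W,B,RB)
    Q=(W-B)@RB;h=cv2.cvtColor(im,cv2.COLOR_RGB2HSV);m=(d>0)&(h[...,1]<60)&(abs(Q[...,1])<.034)&(abs(Q[...,2]-.046)<.006)
    for a,b in((-.09,-.06),(.06,.09)):
        k=m&(Q[...,0]>a)&(Q[...,0]<b);print("  rim z",np.median(Q[k][:,2]) if k.any() else 0)
    for nm,c,r in(("spray",(.675,-.356),.06),("mug",(.678,.371),.07)):
        k=(d>0)&(np.hypot(W[...,0]-c[0],W[...,1]-c[1])<r)&(W[...,2]>.05);print(" ",nm,k.sum(),rect(W[k]) if k.any() else 0)
E
```

```text
time_s: 28.25
position: [0.4292, -0.2734, 0.0242]
tool_rot: [[-0.981, 0.192, 0.0], [0.192, 0.981, 0.0], [-0.0, 0.0, -1.0]]
ft_force: [0.9, -0.3, -0.0]
grip_width: 0.0854
gripper_force: 0.0
time_s: 29.15
position: [0.4287, -0.273, 0.2032]
tool_rot: [[-0.981, 0.192, -0.001], [0.192, 0.981, 0.001], [0.001, 0.001, -1.0]]
ft_force: [0.3, 0.6, -0.3]
grip_width: 0.0856
gripper_force: 0.0
wrist
 clay 2599 [array([-0.0638,  0.0156]), array([-0.0159,  0.0129]), array([0.0574, 0.0782])] (array([-25.7,  -1.4]), (85.5, 29.4), -0.7)
 clay 1523 [array([0.0243, 0.0785]), array([-0.0135,  0.0157]), array([0.0506, 0.0764])] (array([51.2,  1.1]), (55.9, 29.9), -0.4)
 rim 2248 [array([-0.0879,  0.0859]), array([-0.0299,  0.0296]), array([0.0404, 0.0477])] (array([-0.8,  0.1]), (174.8, 60.3), -0.2)
scene
 clay 618 [array([-0.0567,  0.0812]), array([-0.016 ,  0.0153]), array([0.0508, 0.0777])] (array([ 8.1, -0.6]), (147.0, 30.7), 1.2)
 rim 340 [array([-0.0865,  0.0891]), array([-0.0297,  0.0299]), array([0.0402, 0.0484])] (array([-0.2,  0.3]), (179.6, 59.6), -0.3)
  rim z 0.04509018055195276
  rim z 0.04522800490867324
  spray 1602 (array([ 682.5, -356.9]), (67.5, 66.4), -57.7)
  mug 607 (array([676.5, 371.2]), (96.6, 77.7), -54.9)
top
 clay 278 [array([0.0274, 0.0819]), array([-0.015,  0.015]), array([0.0508, 0.0788])] (array([54.6, -0.3]), (56.0, 31.0), 1.4)
 rim 187 [array([-0.055 ,  0.0882]), array([-0.0313,  0.0289]), array([0.0405, 0.05  ])] (array([15.3, -1.5]), (146.0, 61.0), 0.1)
  rim z 0
  rim z 0.045408924460389265
  spray 756 (array([ 679. , -354.5]), (66.0, 59.2), 33.3)
  mug 483 (array([673.1, 375.8]), (104.7, 80.1), -57.1)
```

The tub is level and centred within 1 mm, aligned with the board to 0.3°. Both pieces stand in it, the spray and mug haven't moved, and the robot is clear.

```bash
python3 -c "
from rig import close_job
print(close_job())"
```

```text
the job is handed in; nothing more can be done
None
```

The job is handed in at about 29 s: the tub sits level in the middle of the board, lengthwise along it, with the pig and house both standing in it, and the spray bottle and mug where they were.

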